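# Open the double-latched keepsake chest

## Task

Open the wooden chest: draw its bolt fully back, lift the lid a few centimetres by its handle until the hidden safety catch stops it and let go, then reach in under the raised front lip, feel along the front wall for the catch paddle and push it to the left as far as it goes. Then raise the lid at least half-way to upright and leave it standing open. Be gentle with the catch, both when pulling the lid against it and when pushing it (never over 20 N), and do not disturb the things standing round the chest.

Things in the scene. Friction and masses are not known exactly. Their poses are not given: they have to be found in the camera images.
- chest: pine chest fixed on the table, 310 deep (x) x 290 wide (y) x 100 mm high, lid included; origin under its centre on the table, +x to the hinge side (away from the robot), +y to its left, z up. Offsets in all these notes are mm in this frame, lid shut. Front wall: outer face x = -153, 75 high. Lid: flat top at z = 100.
- lip_mid (a point): middle of the front edge of the lid's lip, x = -184, y = 0, z = 95; turns with the lid. The lip is 10 mm thick, 270 wide, overhangs the front wall by 31. A U-shaped bail of 6 mm steel wire hangs below it and rises with the lid: legs at x = -168, y = -115 and +115, bottom rod at x = -168, z = 12 (at the catch's stop: x = -174, z = 52).
- handle_mid (a point): middle of the lid's bar handle: round brass bar along y, 11 mm thick, 100 long, 30 above the lid's top (24 free below), two thin posts at y = -36, +36; at x = -130, y = 0, z = 130 when shut. Its z axis tilts with the lid: the lid's angle. The lid turns up about an axis along y at x = 160, z = 75. Its hinge is stiff: about 6 N up at the handle lifts it, and it stays where left.
- bolt (a joint): barrel bolt on the lid, m: 0 shut (through the keeper staple at the chest's right side), 0.026 fully drawn; slides to the chest's +y (left) against about 2.5 N of friction, stays where it is left
- bolt_knob (a point): on the bolt's upright knob: round post 12 mm thick with a 15 mm ball on top, z = 114 to 150; the point is at x = -100, y = -100 (bolt shut), z = 134. The keeper staple stands near it at y = -151 to -157, up to z = 124; the bolt's bed is up to z = 117.
- catch_plate: steel plate flat on the front wall's outside under the lip, holding the safety catch; its origin and axes are the chest's own. The catch is an upright steel paddle 7 mm thick on a vertical pin inside the wall (x = -140), at an UNKNOWN place along the wall between y = -30 and +30. At rest it points straight out to x = -183; z = 56 to 86 (56 to 72 within 11 mm of the wall).
- catch_wall (a point): point on the front wall's outer face, x = -153, y = 0, z = 71, where the catch works. Pushed sideways (3 to 5 N near the wall) the paddle swings only to +y (left) and stays where left. It frees the bail beyond 0.85 rad; hard stop at 1.0, its tip then 12 mm off the wall's face, 33 further left. A pusher more than 10 mm off the wall slips past. Over 20 N breaks it.
- lip_gap (a point): point fixed on the chest where fingers enter, x = -190, y = 0, z = 105. The lid lifts 0.02 rad with the bolt shut; bolt drawn, the catch stops it at about 0.12 rad (bail's rod under the paddle), the lip's underside then at z = 130: go in under it from the front, fingers tilted 35 to 45 degrees (pointing down and away from the robot), staying above the rod.
- ball_mid (a point): centre of a blue glass ball on a small foot, 64 mm wide, 89 mm high, standing right of the chest; bystander
- jar_mid (a point): centre of a candle jar with a brass lid, 68 mm wide, 80 mm high, left of the chest; bystander
- candle_mid (a point): centre of a tealight, 38 mm wide, 15 mm high, in front of the chest to the right; bystander
- rose_mid (a point): centre of a cream rose, 57 mm wide, 36 mm high, in front of the chest to the left; bystander

How it is judged:
By the outcome, as a careful person would: the job done as asked, in the order asked, and still so for the second after the job is handed in, with the robot touching nothing.
It also fails if it takes over 72 s, if anything falls off the work surface, if the arm or the gripper's body presses on something with over 40 N, if the wrist force passes 120 N, or if a joint passes its speed limit or range.

## Robot

A 6-joint arm with a two-finger parallel gripper is mounted at the origin on a cart in front of the work surface, level with it; the furniture and walls round the work are solid. World frame = base frame: x ahead of the robot, y to its left, z up, the work surface at z = 0. Lengths are in m, angles in degrees, forces in N, time in s.
With the tool pointing down it reaches from about 0.375 to 0.9 m from the base axis. Payload 3.1 kg.
Tool frame: the origin (TCP) lies on the centre line of the jaws, within the pads' length; the fingertips stand 25 mm ahead of it and the grasp point (between the pads) lies 6 mm ahead of it; z points along the fingers, y is the line along which they close (so a half turn about z gives the same grasp; the last joint's range is limited). The gripper opens to 87 mm and grips with 3 to 60 N. Pads are 19 mm wide; open, the fingers measure 117 mm over their backs; the gripper's body (75 mm by 190 mm) begins 51 mm behind the grasp point.
Start: joints at [64.716, 30.224, 82.088, -0, 67.689, -10.227], TCP at [0.162, 0.604, 0.248] pointing down, gripper open.
Joint ranges: [-176.69, 176.69], [-43.24, 126.21], [12.49, 139.97], [-82, 262], [0, 151.66], [-163.58, 163.58]. Speed limits (degrees/s): [159.86, 159.86, 180, 180, 180, 180].

## Interface

Orientations are given as a 3x3 rotation matrix whose columns are the frame's x, y, z axes.
In Python, from rig import * gives the robot as it stands.
- The arm moves only by the tool step_arm, never from a script. Its argument "steps" is a list of rows, each a list of 7 numbers: the shift along the tool's x, y, z normalised to -1 to 1, where 1 is 0.3 m, then the turn, a rotation vector about the tool's x, y, z normalised to -1 to 1, where 1 is 45 degrees, then the gripper's target within -1 to 1 (shut at 1, half-way at 0, fully open at -1). A call has 1 to 8 rows; each row is the pose to reach, as a shift and turn from the pose commanded when the call began, along the tool's axes at that moment; what a row does not reach only later rows make up. A row lasts 1/12 s, in which the tool goes at most 41.7 mm and 7.16 degrees, less where a joint would pass 70% of its speed; a pose out of reach is approached as far as the arm can. A call with a number of a shift or a turn outside -1 to 1 is refused whole. A call with a gripper value outside its range is refused whole. The fingers move at their own pace and stop on an object; the grip force is fixed at half the most. Time passes only in rows, so rows that repeat a pose let the fingers close. It gives the time, the measured TCP pose, the force, the opening and the grip force at its end, in the units of the state.
- read_state(): the state, without advancing time (a new reading comes with each control period).
- capture(name): name is "scene" or "top" or "wrist"; returns a dict with "image" (400x640x3 uint8, red, green, blue), "vertical_fov" (degrees; the focal length in pixels is half the picture's height over the tangent of half this angle, whatever the lens; pixels are square), "cx", "cy" (the principal point, pixels), "k1" (the pictures are not rectified: a ray, as slopes to the right and down, at radius r is drawn at 1 + k1 r^2 times it, then the intrinsics apply), "world_from_camera" (4x4, takes a point from camera to world coordinates); the wrist camera has in their place "T_tool_cam" (4x4, takes a point from camera to tool coordinates, whose origin is the TCP and whose axes are the flange's). Camera axes: x right, y down, z forward; pixel columns grow to the right and rows downward; lengths in m; the calibration is good to about 2 mm. A picture is of the moment at which its call begins: read the wrist's pose just before it. There is no depth.
- hand_in(): hands the job in; it is judged then, once.
The state is a dict: "time_s": time; "joint_positions": joint angles; "qvel": joint speeds; "tau": joint torques, N m; "position": TCP position; "tcp_rot": TCP orientation; "force": force on the tool from outside, world axes, zero at the start; "moment": the same for the moment, N m; "opening": opening from 0.0 (shut) to 1.0 (fully open); "grasp_force": force on a finger pad.
Only numpy, scipy, OpenCV 4.12 (cv2) and the standard library are available. Lean on these libraries where they do the work, as an engineer would, in place of code of your own. Each camera call takes 0.05 s, during which the arm holds its last target. There are 200 camera calls.

## Working session

There is one attempt and no reset: what is moved stays moved. The work goes in short steps, Python scripts to look and compute and a tool call to move; the robot and the scene stay as the last step left them, time stands still between calls to the robot, and variables do not carry over. Pictures are saved under pics/ and viewed, at most 10 in all, crops included, and the job is handed in when it is done.

Besides the shell and the picture viewer there is one more tool, called after "Emit:" by a JSON object that holds its "api" and its "payload". step_arm: Moves the arm, as the interface text tells. Scaled input: -1 to 1 covers 0.3 m each way for a shift and 45 degrees each way for a turn. Its arguments: {"type":"object","properties":{"steps":{"type":"array"}},"required":["steps"]}

```bash
mkdir -p pics; ls
python3 - <<'E'
from rig import *
import cv2,json
s=read_state();print(s['position'],s['tcp_rot'],s['force'])
for n in ("scene","top"):
    c=capture(n);cv2.imwrite(f"pics/{n}0.png",c["image"][:,:,::-1])
    print(n,c["vertical_fov"],c["cx"],c["cy"],c["k1"],c["world_from_camera"])
E
```

```text
pics
[0.1620096  0.60292434 0.24656787] [[-9.65670877e-01  2.59766906e-01 -9.55020492e-04]
 [ 2.59768336e-01  9.65668961e-01 -1.96694963e-03]
 [ 4.11285229e-04 -2.14751005e-03 -9.99997610e-01]] [-0.18196184  0.3238852  -0.09222932]
scene 45.37343799297945 321.4691811925461 195.00704941470872 -0.048068991938242725 [[ 0.8120057  -0.30153465  0.49972351 -0.05820647]
 [-0.58350844 -0.40058755  0.70643295 -0.7864472 ]
 [-0.012831   -0.86522047 -0.50122739  0.71573752]
 [ 0.          0.          0.          1.        ]]
top 47.27486271949765 321.6568521687189 198.37799605012688 0.03855865915615459 [[-0.00983889 -0.99331069  0.11505247  0.41242856]
 [-0.99994154  0.00925739 -0.00558746  0.07789432]
 [ 0.004485   -0.11510072 -0.9933437   1.22020466]
 [ 0.          0.          0.          1.        ]]
```

View pics/top0.png

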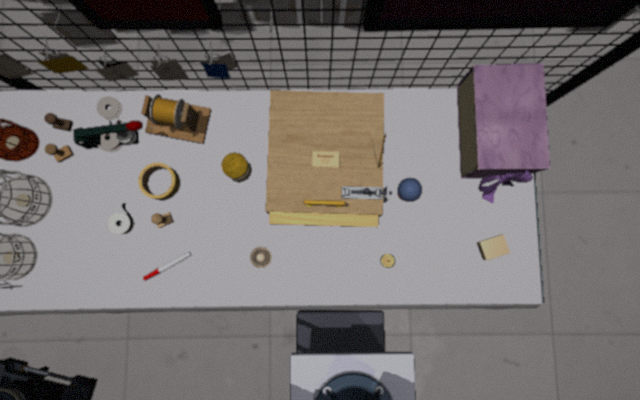

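View pics/scene0.png

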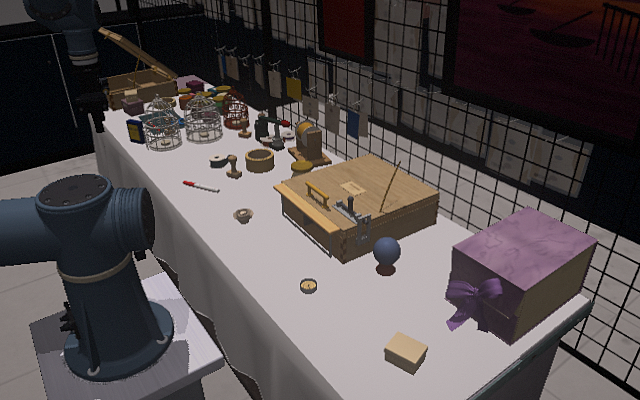

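Top view: the chest spans columns 267–384 and rows 90–226, with the handle at (325,203), the bolt around (343–390,192), the ball at (409,189), the tealight at (387,260), the rose at (260,257) and the jar at (235,166). I'll zoom in on the top view to get the pose.

```bash
cat > h.py <<'E'
import numpy as np,cv2
from rig import *
def K(c):
    f=200/np.tan(np.radians(c["vertical_fov"]/2)); return f
def ray(c,u,v,W=None):
    f=K(c);d=np.array([(u-c["cx"])/f,(v-c["cy"])/f]);s=d.copy()
    for _ in range(8): s=d/(1+c["k1"]*(s@s))
    W=c["world_from_camera"] if W is None else W
    return W[:3,3],W[:3,:3]@np.array([*s,1])
def onz(c,u,v,z,W=None):
    o,d=ray(c,u,v,W);return o+d*(z-o[2])/d[2]
def proj(c,p,W=None):
    W=c["world_from_camera"] if W is None else W
    q=W[:3,:3].T@(np.asarray(p)-W[:3,3]);s=q[:2]/q[2];s=s*(1+c["k1"]*(s@s))
    return s*K(c)+[c["cx"],c["cy"]]
E
python3 - <<'E'
from h import *
c=capture("top");im=c["image"][:,:,::-1]
cv2.imwrite("pics/crop1.png",cv2.resize(im[80:240,255:430],None,fx=3.7,fy=3.7,interpolation=cv2.INTER_CUBIC)[:600])
for n,u,v,z in [("handle",325,203,.13),("ball",409,189,.057),("candle",387,260,.015),("rose",260,257,.02),("jar",235,166,.06)]: print(n,onz(c,u,v,z).round(3))
E
```

```text
handle [0.527 0.064 0.13 ]
ball [ 0.569 -0.153  0.057]
candle [ 0.388 -0.098  0.015]
rose [0.399 0.233 0.02 ]
jar [0.633 0.293 0.06 ]
```

View pics/crop1.png

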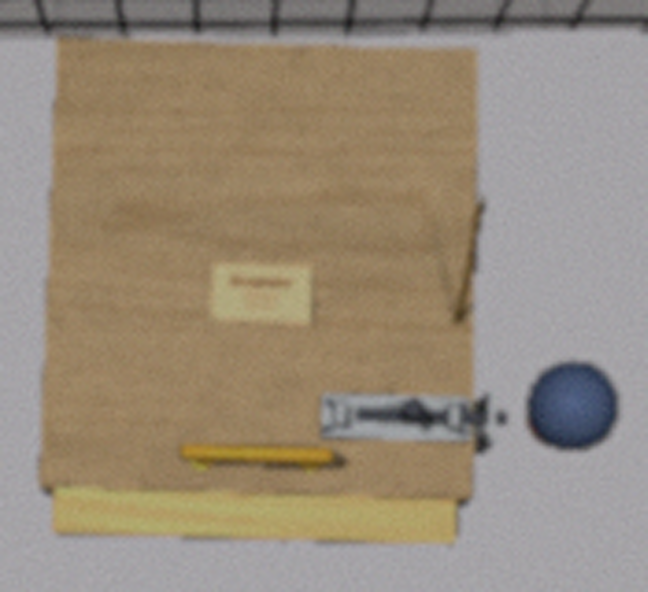

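Crop: handle ends at (182,453) and (333,457), lip front edge from (53,533) to (456,542), rear lid corners at (58,38) and (477,48), knob ball near (413,410). A thin stick rises from the lid at (460,320).

Run:
```python
from h import *
c=capture("top")
P=[(182,453,-130,50,130),(333,457,-130,-50,130),(53,533,-184,135,98),(456,542,-184,-135,98),(58,38,155,145,100),(477,48,155,-145,100),(413,410,-100,-100,143)]
A=[];B=[]
for x,y,a,b,z in P:
    p=onz(c,(x+.5)/3.7+254.5,(y+.5)/3.7+79.5,z/1000);A.append([a/1000,b/1000]);B.append(p[:2])
A=np.array(A);B=np.array(B)
def fit(A,B):
    a=A-A.mean(0);b=B-B.mean(0)
    t=np.arctan2((a[:,0]*b[:,1]-a[:,1]*b[:,0]).sum(),(a*b).sum())
    R=np.array([[np.cos(t),-np.sin(t)],[np.sin(t),np.cos(t)]]);o=B.mean(0)-R@A.mean(0)
    return t,o,R
t,o,R=fit(A,B);print(np.degrees(t),o,((B-o-A@R.T)*1000).round(1))
# cross-check by scene handle/knob projection
s=capture("scene")
for n,q in dict(hl=(-130,50,130),hr=(-130,-50,130),knob=(-100,-100,143),lipL=(-184,135,100),lipR=(-184,-135,100)).items():
    w=[*(o+R@np.array(q[:2])/1000),q[2]/1000];print(n,proj(s,w).round(1),np.round(w,4))
print(onz(c,(460)/3.7+255,320/3.7+80,.1))
im=s["image"][:,:,::-1]
cv2.imwrite("pics/crop2.png",cv2.resize(im[150:270,265:445],None,fx=4.4,fy=4.4,interpolation=cv2.INTER_CUBIC))
```

```text
-2.0269325849491264 [0.65952586 0.06127979] [[-1.2 -1.2]
 [-1.2  0.8]
 [ 0.7 -1.2]
 [ 1.7  1.4]
 [ 0.  -2. ]
 [ 0.8  1.4]
 [-0.9  0.7]]
hl [305.8 182.3] [0.5314 0.1158 0.13  ]
hr [327.8 198.6] [0.5278 0.0159 0.13  ]
knob [350.3 199. ] [ 0.5561 -0.0351  0.143 ]
lipL [272.1 185.3] [0.4804 0.2027 0.1   ]
lipR [329.3 232.6] [ 0.4709 -0.0671  0.1   ]
[ 0.62069004 -0.07262699  0.1       ]
```

View pics/crop2.png

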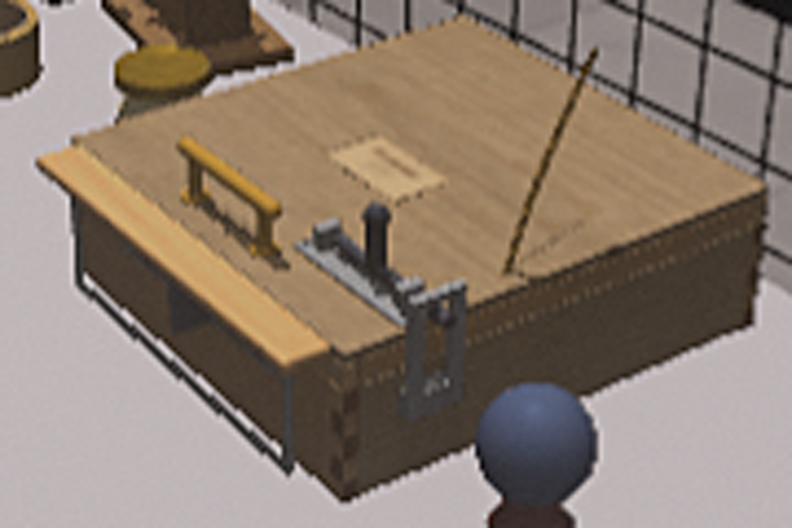

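The scene picture confirms the fit: handle ends at crop (180,145) and (278,210) and knob at (376,210), which match the projections to about 1 px. I'll write a planning helper and then move.

```bash
cat >> h.py <<'E'
from scipy.spatial.transform import Rotation as Ro
O=np.array([.6595,.0613,0]);YAW=-2.03
C=Ro.from_euler('z',YAW,degrees=True).as_matrix()
def rot(tilt=0,spin=0): # tool z tilted 'tilt' deg from down towards chest +x, tool y along chest y
    R=np.array([[-1,0,0],[0,1,0],[0,0,-1.]])
    return C@Ro.from_euler('y',-tilt,degrees=True).as_matrix()@R@Ro.from_euler('z',spin,degrees=True).as_matrix()
def w(p): return O+C@(np.array(p)/1000)
def here(s=None):
    s=s or read_state();R=np.array(s["tcp_rot"])
    p=C.T@(np.array(s["position"])-O)*1000
    print("t%.2f"%s["time_s"],"tcp",p.round(1),"tip",(p+C.T@R[:,2]*25).round(1),"F(chest)",(C.T@s["force"]).round(2),"M",np.round(s["moment"],2),"open%.3f"%s["opening"],"g%.1f"%s["grasp_force"],"j",np.round(s["joint_positions"],0))
    return s
def plan(p,R,tip=False,s=None):
    """p: TCP (or tip) target, mm in chest frame; prints normalised shift/turn from here"""
    s=s or read_state();R0=np.array(s["tcp_rot"]);t=w(p)-(R[:,2]*.025 if tip else 0)
    d=R0.T@(t-s["position"])/.3;r=Ro.from_matrix(R0.T@R).as_rotvec(degrees=True)/45
    print("row",d.round(3),r.round(3))
E
python3 - <<'E'
from h import *
here();plan([-100,-100,230],rot())
a=capture("top");b=capture("scene")
o1,d1=ray(a,385.2,134.9);o2,d2=ray(b,400.2,160.9)
t=np.linalg.lstsq(np.c_[d1,-d2],o2-o1,rcond=None)[0];p=(o1+t[0]*d1+o2+t[1]*d2)/2
print("stick top chest",C.T@(p-O)*1000, np.linalg.norm(o1+t[0]*d1-o2-t[1]*d2))
print("stick base",C.T@(np.array([.6207,-.0726,.1])-O)*1000)
E
```

```text
t0.25 tcp [-516.2  524.   247.1] tip [-516.2  524.   222.1] F(chest) [ 0.81 -0.29 -0.18] M [ 0.03 -0.02 -0.02] open0.999 g0.0 j [ 65.  30.  82.   0.  68. -10.]
row [-1.82  -1.714  0.058] [-0.001 -0.    -0.289]
stick top chest [  16.34088469 -133.11791435  222.40930238] 0.0043345757136238235
stick base [ -34.03254064 -135.19037014  100.        ]
```

Emit:
{"api": "step_arm", "payload": {"steps": [[-0.84,-0.79,0,0,0,0,0],[-0.84,-0.79,0,0,0,0,0],[-0.84,-0.79,0,0,0,0,0],[-0.84,-0.79,0,0,0,0,0],[-0.84,-0.79,0,0,0,0,0],[-0.84,-0.79,0,0,0,0,0],[-0.84,-0.79,0,0,0,0,0],[-0.84,-0.79,0,0,0,0,0]]}}

```text
time_s: 1.02
position: [0.3382, 0.3183, 0.2478]
tcp_rot: [[-0.966, 0.259, 0.001], [0.259, 0.966, 0.0], [-0.001, 0.001, -1.0]]
force: [0.5, 0.4, 0.5]
opening: 0.532
grasp_force: 0.0
```

Emit:
{"api": "step_arm", "payload": {"steps": [[-0.84,-0.79,0,0,0,-0.28,0],[-0.84,-0.79,0,0,0,-0.28,0],[-0.84,-0.79,0,0,0,-0.28,0],[-0.84,-0.79,0,0,0,-0.28,0],[-0.84,-0.79,0,0,0,-0.28,0],[-0.84,-0.79,0,0,0,-0.28,0],[-0.84,-0.79,0,0,0,-0.28,0],[-0.84,-0.79,0,0,0,-0.28,0]]}}

```text
time_s: 1.68
position: [0.5075, 0.044, 0.2478]
tcp_rot: [[-0.999, 0.043, 0.001], [0.043, 0.999, 0.0], [-0.001, 0.0, -1.0]]
force: [0.8, 0.7, 0.3]
opening: 0.5
grasp_force: 0.0
```

```bash
python3 -c "
from h import *
s=here();plan([-100,-100,147],rot(),s=s);plan([-100,-100,200],rot(),s=s)"
```

```text
t1.68 tcp [-151.3  -22.7  247.8] tip [-151.3  -22.7  222.8] F(chest) [0.82 0.77 0.28] M [ 0.04 -0.07 -0.03] open0.500 g0.0 j [ -8.  21.  98.   0.  60. -95.]
row [-0.173 -0.256  0.336] [ 0.     0.001 -0.01 ]
row [-0.173 -0.256  0.159] [ 0.     0.001 -0.01 ]
```

Emit:
{"api": "step_arm", "payload": {"steps": [[-0.17,-0.25,0,0,0,-0.01,0],[-0.17,-0.25,0,0,0,-0.01,0],[-0.17,-0.25,0,0,0,-0.01,0],[-0.17,-0.25,0.15,0,0,-0.01,0],[-0.17,-0.25,0.15,0,0,-0.01,0],[-0.17,-0.25,0.15,0,0,-0.01,0]]}}

```text
time_s: 2.18
position: [0.5518, -0.0304, 0.2003]
tcp_rot: [[-0.999, 0.035, -0.008], [0.035, 0.999, 0.002], [0.008, 0.002, -1.0]]
force: [0.3, 0.1, -0.3]
opening: 0.502
grasp_force: 0.0
```

```bash
python3 -c "
from h import *
s=here();plan([-100,-100,147],rot(),s=s)"
```

```text
t2.18 tcp [-104.4  -95.4  200.3] tip [-104.6  -95.4  175.3] F(chest) [ 0.29  0.1  -0.27] M [ 0.04  0.03 -0.04] open0.502 g0.0 j [ -15.   28.   95.    0.   57. -103.]
row [-0.016 -0.016  0.178] [ 0.002 -0.01   0.   ]
```

Emit:
{"api": "step_arm", "payload": {"steps": [[-0.012,-0.012,0,0,0,0,0],[-0.012,-0.012,0,0,0,0,0],[-0.012,-0.012,0.1,0,0,0,0],[-0.012,-0.012,0.175,0,0,0,0],[-0.012,-0.012,0.175,0,0,0,0],[-0.012,-0.012,0.175,0,0,0,0]]}}

```text
time_s: 2.68
position: [0.5579, -0.0344, 0.1507]
tcp_rot: [[-0.999, 0.034, -0.0], [0.034, 0.999, 0.0], [0.0, 0.0, -1.0]]
force: [-0.1, 0.4, 1.1]
opening: 0.502
grasp_force: 0.0
```

```bash
python3 -c "
from h import *
s=here();plan([-100,-100,147],rot(),s=s)"
```

```text
t2.68 tcp [-98.1 -99.2 150.7] tip [-98.1 -99.2 125.7] F(chest) [-0.13  0.41  1.07] M [0.03 0.   0.03] open0.502 g0.0 j [ -15.   33.   97.   -0.   50. -103.]
row [ 0.006 -0.003  0.012] [ 0.    -0.     0.002]
```

Emit:
{"api": "step_arm", "payload": {"steps": [[0,0,0.008,0,0,0,1],[0,0,0.008,0,0,0,1],[0,0,0.008,0,0,0,1],[0,0,0.008,0,0,0,1],[0,0,0.008,0,0,0,1],[0,0,0.008,0,0,0,1]]}}

```text
time_s: 3.18
position: [0.5583, -0.0331, 0.1482]
tcp_rot: [[-0.999, 0.037, 0.001], [0.037, 0.999, 0.004], [-0.001, 0.004, -1.0]]
force: [1.8, 4.7, 3.7]
opening: 0.145
grasp_force: 30.0
```

Emit:
{"api": "step_arm", "payload": {"steps": [[0,0.015,0,0,0,0,1],[0,0.03,0,0,0,0,1],[0,0.045,0,0,0,0,1],[0,0.06,0,0,0,0,1],[0,0.075,0,0,0,0,1],[0,0.085,0,0,0,0,1],[0,0.095,0,0,0,0,1],[0,0.095,0,0,0,0,1]]}}

```text
time_s: 3.85
position: [0.5593, -0.0066, 0.1482]
tcp_rot: [[-0.999, 0.034, 0.001], [0.034, 0.999, -0.002], [-0.001, -0.002, -1.0]]
force: [-2.0, -3.9, 5.5]
opening: 0.145
grasp_force: 30.0
```

```bash
python3 -c "
from h import *
s=here()"
```

```text
t3.85 tcp [-97.8 -71.4 148.2] tip [-97.7 -71.4 123.2] F(chest) [-1.86 -4.    5.54] M [-0.57  0.22 -0.02] open0.145 g30.0 j [ -12.   33.   97.   -0.   50. -100.]
```

Emit:
{"api": "step_arm", "payload": {"steps": [[0,0.007,0,0,0,0,1],[0,0.014,0,0,0,0,1],[0,0.014,0,0,0,0,1]]}}

```text
time_s: 4.1
position: [0.5593, -0.0059, 0.1484]
tcp_rot: [[-1.0, 0.031, 0.0], [0.031, 0.999, -0.008], [-0.0, -0.008, -1.0]]
force: [-3.3, -15.1, 5.9]
opening: 0.149
grasp_force: 30.0
```

```bash
python3 -c "
from h import *
s=here()"
```

```text
t4.10 tcp [-97.8 -70.7 148.4] tip [-97.8 -70.9 123.4] F(chest) [ -2.71 -15.24   5.87] M [-2.34  0.58  0.06] open0.149 g30.0 j [ -12.   33.   97.   -1.   50. -100.]
```

Emit:
{"api": "step_arm", "payload": {"steps": [[0,-0.01,0,0,0,0,1],[0,-0.01,0,0,0,0,0],[0,-0.01,0,0,0,0,0],[0,-0.01,0,0,0,0,0],[0,-0.01,0,0,0,0,0],[0,-0.01,-0.12,0,0,0,0],[0,-0.01,-0.24,0,0,0,0],[0,-0.01,-0.24,0,0,0,0]]}}

```text
time_s: 4.77
position: [0.5628, -0.0051, 0.2252]
tcp_rot: [[-0.999, 0.034, 0.012], [0.034, 0.999, -0.002], [-0.012, -0.001, -1.0]]
force: [1.6, -0.9, 0.5]
opening: 0.488
grasp_force: 0.0
```

```bash
python3 -c "
from h import *
s=here();plan([-130,1,200],rot(0,90),s=s)
c=capture('top');cv2.imwrite('pics/c3.png',cv2.resize(c['image'][80:240,255:430,::-1],None,fx=3.7,fy=3.7))"
```

```text
t4.77 tcp [-94.3 -69.8 225.2] tip [-94.  -69.8 200.2] F(chest) [ 1.61 -0.84  0.52] M [ 0.03 -0.09 -0.  ] open0.488 g0.0 j [ -12.   27.   93.    0.   60. -100.]
row [0.12  0.236 0.082] [0.01  0.013 2.001]
```

Emit:
{"api": "step_arm", "payload": {"steps": [[0.12,0.23,0,0,0,1,0],[0.12,0.23,0,0,0,1,0],[0.12,0.23,0,0,0,1,0],[0.12,0.23,0,0,0,1,0],[0.12,0.23,0,0,0,1,0],[0.12,0.23,0,0,0,1,0],[0.12,0.23,0,0,0,1,0]]}}

```text
time_s: 5.4
position: [0.5242, 0.0659, 0.2182]
tcp_rot: [[-0.679, 0.734, -0.003], [0.734, 0.679, 0.001], [0.003, -0.002, -1.0]]
force: [0.6, -0.8, -0.3]
opening: 0.5
grasp_force: 0.0
```

Emit:
{"api": "step_arm", "payload": {"steps": [[0,0,0,0,0,1,0],[0,0,0,0,0,1,0],[0,0,0,0,0,1,0],[0,0,0,0,0,1,0],[0,0,0,0,0,1,0],[0,0,0,0,0,1,0],[0,0,0,0,0,1,0],[0,0,0,0,0,1,0]]}}

```text
time_s: 6.07
position: [0.5243, 0.0656, 0.2182]
tcp_rot: [[0.035, 0.999, -0.003], [0.999, -0.035, 0.001], [0.001, -0.003, -1.0]]
force: [0.2, -0.4, 0.4]
opening: 0.501
grasp_force: 0.0
```

```bash
python3 -c "
from h import *
s=here();plan([-129,2,136],rot(0,90),s=s)"
```

```text
t6.07 tcp [-135.2   -0.5  218.2] tip [-135.3   -0.5  193.2] F(chest) [ 0.18 -0.44  0.4 ] M [-0.15  0.08 -0.03] open0.501 g0.0 j [-5. 25. 98.  0. 57. -3.]
row [0.008 0.022 0.274] [-0.004 -0.001  0.   ]
```

Emit:
{"api": "step_arm", "payload": {"steps": [[0,0.02,0,0,0,0,0],[0,0.02,0.12,0,0,0,0],[0,0.02,0.22,0,0,0,0],[0,0.02,0.27,0,0,0,0],[0,0.02,0.27,0,0,0,0],[0,0.02,0.27,0,0,0,0]]}}

```text
time_s: 6.57
position: [0.5311, 0.065, 0.1376]
tcp_rot: [[0.034, 0.999, -0.002], [0.999, -0.034, 0.0], [0.0, -0.002, -1.0]]
force: [0.3, 0.8, -0.6]
opening: 0.502
grasp_force: 0.0
```

Emit:
{"api": "step_arm", "payload": {"steps": [[0,0,0,0,0,0,1],[0,0,0,0,0,0,1],[0,0,0,0,0,0,1],[0,0,0,0,0,0,1],[0,0,0,0,0,0,1],[0,0,0,0,0,0,1],[0,0,0,0,0,0,1]]}}

```text
time_s: 7.15
position: [0.53, 0.065, 0.139]
tcp_rot: [[0.035, 0.999, -0.003], [0.999, -0.035, 0.0], [-0.0, -0.003, -1.0]]
force: [-3.3, -1.1, 5.5]
opening: 0.113
grasp_force: 30.0
```

```bash
python3 -c "
from h import *
s=here()"
```

```text
t7.15 tcp [-129.6   -0.9  139. ] tip [-129.7   -0.9  114. ] F(chest) [-3.29 -1.21  5.49] M [-0.12  0.73 -0.08] open0.113 g30.0 j [ -5.  32. 101.  -0.  47.  -3.]
```

Emit:
{"api": "step_arm", "payload": {"steps": [[0,0,-0.012,0,0,0,1],[0,0.003,-0.024,0.02,0,0,1],[0,0.005,-0.036,0.04,0,0,1],[0,0.008,-0.048,0.06,0,0,1],[0,0.012,-0.06,0.08,0,0,1],[0,0.015,-0.072,0.1,0,0,1],[0,0.019,-0.084,0.11,0,0,1],[0,0.019,-0.084,0.11,0,0,1]]}}

```text
time_s: 7.82
position: [0.5364, 0.0647, 0.1634]
tcp_rot: [[0.035, 0.995, -0.089], [0.999, -0.035, 0.003], [0.0, -0.089, -0.996]]
force: [-2.5, -0.1, -3.8]
opening: 0.114
grasp_force: 30.0
```

```bash
python3 -c "
from h import *
s=here()"
```

```text
t7.82 tcp [-123.1   -1.   163.4] tip [-125.4   -1.   138.5] F(chest) [-2.51 -0.17 -3.77] M [-0.12  0.31 -0.06] open0.114 g30.0 j [-5. 32. 95. -0. 58. -3.]
```

Emit:
{"api": "step_arm", "payload": {"steps": [[0,0.001,-0.006,0.01,0,0,1],[0,0.003,-0.012,0.02,0,0,1],[0,0.004,-0.018,0.03,0,0,1],[0,0.005,-0.023,0.035,0,0,1],[0,0.005,-0.026,0.035,0,0,1],[0,0.005,-0.028,0.035,0,0,1]]}}

```text
time_s: 8.32
position: [0.5391, 0.0646, 0.1721]
tcp_rot: [[0.035, 0.993, -0.114], [0.999, -0.035, 0.004], [-0.0, -0.114, -0.993]]
force: [-1.6, -0.6, -7.2]
opening: 0.114
grasp_force: 30.0
```

```bash
python3 -c "
from h import *
s=here()"
```

```text
t8.32 tcp [-120.4   -1.   172.1] tip [-123.2   -1.   147.2] F(chest) [-1.54 -0.61 -7.25] M [-0.14  0.21  0.01] open0.114 g30.0 j [-5. 32. 94. -0. 61. -3.]
```

Emit:
{"api": "step_arm", "payload": {"steps": [[0,0.001,-0.003,0.005,0,0,1],[0,0.001,-0.005,0.01,0,0,1],[0,0.001,-0.005,0.01,0,0,1]]}}

```text
time_s: 8.57
position: [0.5398, 0.0646, 0.1737]
tcp_rot: [[0.035, 0.992, -0.122], [0.999, -0.035, 0.004], [0.0, -0.122, -0.993]]
force: [-3.4, 0.1, -5.1]
opening: 0.113
grasp_force: 30.0
```

```bash
python3 -c "
from h import *
s=here()"
```

```text
t8.57 tcp [-119.8   -1.   173.7] tip [-122.8   -1.   148.9] F(chest) [-3.41  0.02 -5.08] M [-0.11  0.34 -0.05] open0.113 g30.0 j [-5. 32. 93. -0. 62. -3.]
```

Emit:
{"api": "step_arm", "payload": {"steps": [[0,0.001,-0.004,0.005,0,0,1],[0,0.001,-0.007,0.01,0,0,1],[0,0.001,-0.007,0.01,0,0,1]]}}

```text
time_s: 8.82
position: [0.5402, 0.0646, 0.1749]
tcp_rot: [[0.035, 0.991, -0.13], [0.999, -0.035, 0.005], [0.0, -0.13, -0.992]]
force: [-0.3, 0.1, -11.1]
opening: 0.115
grasp_force: 30.0
```

```bash
python3 -c "
from h import *
s=here()"
```

```text
t8.82 tcp [-119.3   -1.   174.9] tip [-122.6   -1.   150.1] F(chest) [ -0.33   0.08 -11.09] M [-0.09 -0.02 -0.05] open0.115 g30.0 j [-5. 32. 93. -0. 62. -3.]
```

Emit:
{"api": "step_arm", "payload": {"steps": [[0,0,0.009,0,0,0,1],[0,0,0.009,0,0,0,1],[0,0,0.009,0,0,0,0],[0,0,0.009,0,0,0,0],[0,0,0.009,0,0,0,0],[0,0,0.009,0,0,0,0],[0,0,-0.1,0,0,0,0],[0,0,-0.22,0,0,0,0]]}}

```text
time_s: 9.48
position: [0.5477, 0.0643, 0.2401]
tcp_rot: [[0.035, 0.99, -0.134], [0.999, -0.035, 0.005], [0.0, -0.134, -0.991]]
force: [1.1, 0.8, -0.3]
opening: 0.461
grasp_force: 0.0
```

```bash
python3 -c "
from h import *
s=here();plan([-300,-57,250],rot(0,0),s=s);plan([-300,-57,220],rot(45,0),s=s)
c=capture('scene');cv2.imwrite('pics/s2.png',cv2.resize(c['image'][110:260,240:440,::-1],None,fx=4,fy=4,interpolation=cv2.INTER_CUBIC))"
```

```text
t9.48 tcp [-111.9   -0.9  240.1] tip [-115.2   -0.9  215.3] F(chest) [ 1.03  0.84 -0.31] M [-0.08 -0.07  0.02] open0.461 g0.0 j [-5. 28. 88. -0. 72. -3.]
row [-0.187 -0.626  0.051] [-0.134 -0.135 -1.996]
row [-0.187 -0.613  0.15 ] [-0.914 -0.914 -1.845]
```

View pics/s2.png

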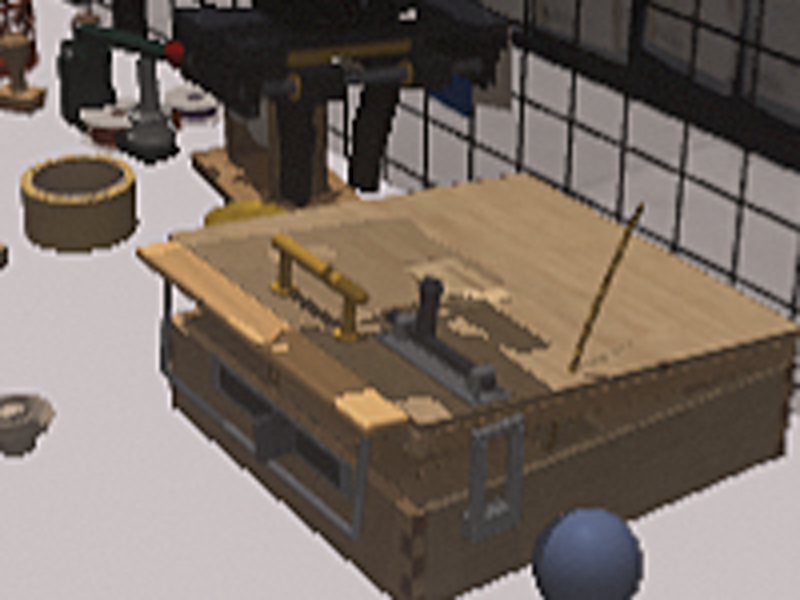

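The bolt is drawn, the lid stands raised, and the paddle shows at crop (265,435), just above the rod. Next I go round to the front, locating the paddle roughly on the way.

Emit:
{"api": "step_arm", "payload": {"steps": [[-0.19,-0.61,0,0,0,-1,1],[-0.19,-0.61,0,0,0,-1,1],[-0.19,-0.61,0,0,0,-1,1],[-0.19,-0.61,0,0,0,-1,1],[-0.19,-0.61,0,0,0,-1,1],[-0.19,-0.61,0,0,0,-1,1],[-0.19,-0.61,0,0,0,-1,1]]}}

```text
time_s: 10.12
position: [0.3647, 0.0133, 0.2656]
tcp_rot: [[-0.679, 0.723, -0.126], [0.729, 0.685, 0.004], [0.089, -0.089, -0.992]]
force: [1.1, -0.3, 0.4]
opening: 0.062
grasp_force: 0.0
```

Emit:
{"api": "step_arm", "payload": {"steps": [[0,0,0,0,0,-1,1],[0,0,0,0,0,-1,1],[0,0,0,0,0,-1,1],[0,0,0,0,0,-1,1],[0,0,0,0,0,-1,1],[0,0,0,0,0,-1,1],[0,0,0,0,0,-1,1]]}}

```text
time_s: 10.7
position: [0.3665, 0.0134, 0.2652]
tcp_rot: [[-0.992, 0.03, -0.126], [0.03, 1.0, 0.004], [0.126, -0.0, -0.992]]
force: [0.4, 0.3, 0.3]
opening: 0.003
grasp_force: 0.0
```

```bash
python3 -c "
from h import *
s=here();plan([-240,-57,150],rot(45,0),tip=True,s=s)
c=capture('scene')
for u,v,X in [(304,220,-183),(306.5,219,-183),(310.5,217,-153)]:
    o,d=ray(c,u,v);o=C.T@(o-O)*1000;d=C.T@d;print(X,(o+d*(X-o[0])/d[0]).round(1))
"
```

```text
t10.70 tcp [-291.1  -58.3  265.2] tip [-294.3  -58.3  240.4] F(chest) [0.39 0.29 0.33] M [ 0.07 -0.02 -0.02] open0.003 g0.0 j [ -14.   12.  111.   -2.   65. -102.]
row [-0.152  0.004  0.308] [ 0.002 -1.161  0.006]
-183 [-183.   -23.5   74. ]
-183 [-183.   -35.5   83.4]
-153 [-153.    -5.6   62.4]
```

Emit:
{"api": "step_arm", "payload": {"steps": [[0,0,0,0,-1,0,1],[0,0,0,0,-1,0,1],[0,0,0,0,-1,0,1],[-0.15,0,0.3,0,-1,0,1],[-0.15,0,0.3,0,-1,0,1],[-0.15,0,0.3,0,-1,0,1],[-0.15,0,0.3,0,-1,0,1]]}}

```text
time_s: 11.33
position: [0.403, 0.0328, 0.2195]
tcp_rot: [[-0.892, -0.001, 0.453], [0.023, 0.999, 0.048], [-0.452, 0.053, -0.89]]
force: [0.6, 0.8, 0.3]
opening: 0.005
grasp_force: 0.0
```

```bash
python3 -c "
from h import *
s=here();plan([-200,-57,100],rot(45,0),tip=True,s=s)
"
```

```text
t11.33 tcp [-255.3  -37.6  219.5] tip [-244.   -36.   197.2] F(chest) [0.55 0.83 0.31] M [0.06 0.22 0.04] open0.005 g0.0 j [ -20.   11.  132.   44.   16. -150.]
row [ 0.042 -0.087  0.355] [ 0.083 -0.403 -0.002]
```

```bash
cat > k.py <<'E'
from h import *
s=read_state()
D=[([.1620,.6029,.2466],[64.716,30.224,82.088],[0,0,-1]),
([.5075,.044,.2478],[-8,21,98],[0,0,-1]),([.5518,-.0304,.2003],[-15,28,95],[-.008,.002,-1]),
([.5579,-.0344,.1507],[-15,33,97],[0,0,-1]),([.5628,-.0051,.2252],[-12,27,93],[.012,-.002,-1]),
([.5243,.0656,.2182],[-5,25,98],[-.003,0,-1]),([.53,.065,.139],[-5,32,101],[-.003,0,-1]),
([.5477,.0643,.2401],[-5,28,88],[-.134,.005,-.991]),([.5402,.0646,.1749],[-5,32,93],[-.13,.005,-.992]),
([.3665,.0134,.2652],[-14,12,111],[-.126,.004,-.992]),
(s["position"],s["joint_positions"][:3],np.array(s["tcp_rot"])[:,2])]
A=[];b=[]
for p,q,z in D:
    q=np.radians(q);c=[np.cos(q[0]),np.sin(q[0])];f=q[1]+q[2]
    # base offset lateral ignored; unknown L1 L2 e h d r0 lat(y)
    p=np.array(p);z=np.array(z)
    A.append([np.sin(q[1]),np.sin(f),np.cos(f),0,c@z[:2],1,0]);b.append(c@p[:2])
    A.append([np.cos(q[1]),np.cos(f),-np.sin(f),1,z[2],0,0]);b.append(p[2])
    n=[-c[1],c[0]];A.append([0,0,0,0,n@z[:2],0,1]);b.append(n@p[:2])
X,*_=np.linalg.lstsq(np.array(A),np.array(b),rcond=None)
if __name__=="__main__":
    print(X.round(4));print((np.array(A)@X-b).reshape(-1,3).round(4))
E
python3 k.py
```

```text
[ 5.963e-01  3.844e-01  1.082e-01  2.542e-01  2.772e-01 -5.000e-04
  1.119e-01]
[[-0.0001 -0.0005  0.0009]
 [ 0.0005  0.0048 -0.0023]
 [-0.0003  0.003  -0.0015]
 [ 0.0014 -0.0037  0.0008]
 [ 0.0008 -0.0029  0.0001]
 [-0.0025 -0.001   0.0008]
 [-0.0004  0.0023  0.0009]
 [ 0.0004  0.     -0.0017]
 [-0.0002  0.0008 -0.0012]
 [ 0.0004 -0.0029  0.0029]
 [ 0.0001  0.0003  0.0003]]
```

```bash
cat >> k.py <<'E'
L1,L2,e,h,d,r0,lat=X
from scipy.optimize import fsolve
def ik(p,R):
    """chest mm TCP, R -> list of (j1..j6 deg) for both wrist flips; j6 offset fitted at start"""
    W=w(p)-d*R[:,2];rr=np.sqrt(W[0]**2+W[1]**2-lat**2);q1=np.arctan2(W[1],W[0])-np.arctan2(lat,rr)
    g=lambda q:[L1*np.sin(q[0])+L2*np.sin(q[0]+q[1])+e*np.cos(q[0]+q[1])+r0-rr,L1*np.cos(q[0])+L2*np.cos(q[0]+q[1])-e*np.sin(q[0]+q[1])+h-W[2]]
    q,_,ok,_=fsolve(g,[.4,1.7],full_output=True);f=q.sum()
    F=Ro.from_euler('ZY',[q1,f]).as_matrix()   # z axis along forearm
    a=Ro.from_matrix(F.T@R).as_euler('ZYZ',degrees=True)
    out=[]
    for s in (0,1):
        j4,j5,j6=a if s==0 else (a[0]+180,-a[1],a[2]+180)
        if j5<0: j4,j5,j6=j4+180,-j5,j6+180
        wr=lambda x,lo:(x-lo)%360+lo
        out.append(np.r_[np.degrees([q1,*q]),wr(j4,-98),j5,wr(j6+OFF,-180)])
    return ok,out[0]
OFF=0
R0=np.array([[-.9657,.2598,0],[.2598,.9657,0],[0,0,-1.]])
OFF=-10.227-ik(C.T@(np.array([.162,.603,.2466])-O)*1000,R0)[1][5]
E
python3 - <<'E'
from k import *
print(ik(C.T@(np.array(s["position"])-O)*1000,np.array(s["tcp_rot"])),np.round(s["joint_positions"],1))
for t in (35,40,45,50):
  R=rot(t)
  for p in ([-240,-57,150],[-200,-57,100],[-163,-57,64],[-163,25,64]):
    print(t,p,[x for x in ik(np.array(p)-C.T@R[:,2]*25,R)][0],ik(np.array(p)-C.T@R[:,2]*25,R)[1].round(0))
E
```

```text
(1, array([ -19.70433921,   10.94004889,  132.49280865,   44.49498975,
         16.38504344, -149.77782167])) [ -19.6   10.9  132.4   44.2   16.4 -149.5]
35 [-240, -57, 150] 1 [-23.  25. 144. 151.  25. 100.]
35 [-200, -57, 100] 1 [-20.  36. 141. 161.  32.  92.]
35 [-163, -57, 64] 1 [-17.  42. 136. 164.  33.  91.]
35 [-163, 25, 64] 1 [ -2.  41. 133. 180.  29.  90.]
40 [-240, -57, 150] 1 [-25.  31. 150. 157.  41.  90.]
40 [-200, -57, 100] 1 [-21.  42. 146. 163.  47.  87.]
40 [-163, -57, 64] 1 [-19.  47. 140. 165.  47.  87.]
40 [-163, 25, 64] 1 [ -2.  45. 137. 180.  42.  90.]
45 [-240, -57, 150] 1 [-27.  45. 158. 161.  66.  80.]
45 [-200, -57, 100] 1 [-23.  51. 151. 164.  66.  82.]
45 [-163, -57, 64] 1 [-20.  53. 144. 166.  62.  84.]
45 [-163, 25, 64] 1 [ -3.  50. 141. 180.  56.  90.]
50 [-240, -57, 150] 5 [-30.  59. 164. 159.  90.  71.]
50 [-200, -57, 100] 1 [-25.  89. 170. 159. 125.  63.]
50 [-163, -57, 64] 1 [-21.  62. 148. 165.  79.  81.]
50 [-163, 25, 64] 1 [ -3.  57. 144. 180.  71.  90.]
```

The arm would hit its wrist limit on this branch. It needs the half-turned tool so the wrist can flip, so I'll spin 180° about the tool axis.

Emit:
{"api": "step_arm", "payload": {"steps": [[0,0,0,0,0,1,1],[0,0,0,0,0,1,1],[0,0,0,0,0,1,1],[0,0,0,0,0,1,1],[0,0,0,0,0,1,1],[0,0,0,0,0,1,1],[0,0,0,0,0,1,1]]}}

```text
time_s: 11.92
position: [0.4036, 0.033, 0.2202]
tcp_rot: [[-0.63, 0.632, 0.452], [0.725, 0.687, 0.049], [-0.28, 0.358, -0.891]]
force: [0.0, 0.5, -0.6]
opening: 0.008
grasp_force: 0.0
```

Emit:
{"api": "step_arm", "payload": {"steps": [[0,0,0,0,0,1,1],[0,0,0,0,0,1,1],[0,0,0,0,0,1,1],[0,0,0,0,0,1,1],[0,0,0,0,0,1,1],[0,0,0,0,0,1,1],[0,0,0,0,0,1,1]]}}

```text
time_s: 12.5
position: [0.4036, 0.033, 0.2202]
tcp_rot: [[0.001, 0.892, 0.452], [0.998, -0.026, 0.049], [0.055, 0.452, -0.89]]
force: [-0.3, 0.3, -0.5]
opening: 0.006
grasp_force: 0.0
```

Emit:
{"api": "step_arm", "payload": {"steps": [[0,0,0,0,0,1,1],[0,0,0,0,0,1,1],[0,0,0,0,0,1,1],[0,0,0,0,0,1,1],[0,0,0,0,0,1,1],[0,0,0,0,0,1,1],[0,0,0,0,0,1,1]]}}

```text
time_s: 13.08
position: [0.4036, 0.033, 0.2202]
tcp_rot: [[0.632, 0.63, 0.452], [0.687, -0.725, 0.049], [0.358, 0.28, -0.89]]
force: [0.0, -0.3, -0.3]
opening: 0.007
grasp_force: 0.0
```

Emit:
{"api": "step_arm", "payload": {"steps": [[0,0,0,0,0,1,1],[0,0,0,0,0,1,1],[0,0,0,0,0,1,1],[0,0,0,0,0,1,1],[0,0,0,0,0,1,1],[0,0,0,0,0,1,1],[0,0,0,0,0,1,1]]}}

```text
time_s: 13.67
position: [0.4036, 0.033, 0.2202]
tcp_rot: [[0.892, -0.001, 0.452], [-0.026, -0.998, 0.049], [0.452, -0.055, -0.89]]
force: [-0.2, 0.4, 0.6]
opening: 0.003
grasp_force: 0.0
```

Run:
```python
from k import *
s=here()
for t in (30,35,37,38): 
  R=rot(t,180)
  for p in ([-240,-57,150],[-215,-57,110],[-200,-57,100],[-165.5,-57,65],[-165.5,-45,65],[-165,25,65]):
    print(t,p,ik(np.array(p)-C.T@R[:,2]*25,R)[1].round(1))
plan([-225,-57,150],rot(35,180),tip=True,s=s)
```

```text
t13.67 tcp [-254.7  -37.4  220.2] tip [-243.5  -35.8  197.9] F(chest) [-0.2   0.38  0.57] M [-0.06  0.44 -0.01] open0.003 g0.0 j [-20.  11. 132.  44.  17.  31.]
30 [-240, -57, 150] [-20.9  21.2 139.1 133.6  12.9 -60.7]
30 [-215, -57, 110] [-19.1  30.1 138.3 153.4  19.2 -79.5]
30 [-200, -57, 100] [-18.3  32.  136.5 154.8  19.2 -80.1]
30 [-165.5, -57, 65] [-16.5  38.1 132.6 159.6  21.1 -83.5]
30 [-165.5, -45, 65] [-14.5  38.  132.4 162.3  20.8 -84.2]
30 [-165, 25, 65] [ -2.4  37.8 130.  179.4  17.8 -89.6]
35 [-240, -57, 150] [-22.7  24.7 144.  151.   24.7 -80.4]
35 [-215, -57, 110] [-20.7  34.3 143.  160.   32.4 -88.3]
35 [-200, -57, 100] [-19.6  35.9 141.  160.9  32.  -88.1]
35 [-165.5, -57, 65] [-17.6  41.6 136.6 163.7  33.3 -89. ]
35 [-165.5, -45, 65] [-15.4  41.5 136.4 165.9  33.  -89. ]
35 [-165, 25, 65] [ -2.4  40.8 133.8 179.5  29.6 -89.8]
37 [-240, -57, 150] [-23.6  26.8 146.1 154.2  30.5 -84.8]
37 [-215, -57, 110] [-21.3  36.6 145.  161.4  38.5 -90.8]
37 [-200, -57, 100] [-20.2  38.  142.8 162.2  37.8 -90.3]
37 [-165.5, -57, 65] [-18.   43.4 138.3 164.6  38.6 -90.6]
37 [-165.5, -45, 65] [-15.8  43.3 138.  166.7  38.3 -90.4]
37 [-165, 25, 65] [ -2.5  42.3 135.2 179.5  34.6 -89.9]
38 [-240, -57, 150] [-24.   28.1 147.2 155.5  33.7 -86.8]
38 [-215, -57, 110] [-21.7  38.  146.  161.9  41.8 -91.9]
38 [-200, -57, 100] [-20.5  39.2 143.8 162.6  40.8 -91.3]
38 [-165.5, -57, 65] [-18.3  44.4 139.1 164.9  41.3 -91.4]
38 [-165.5, -45, 65] [-16.   44.3 138.8 166.9  41.  -91.1]
38 [-165, 25, 65] [ -2.5  43.1 136.  179.6  37.1 -89.9]
row [-0.029  0.076  0.166] [-0.083  0.181  0.001]
```

Run:
```python
from k import *
s=here()
for t,p in ((30,[-215,-57,150]),(31,[-215,-57,130]),(33,[-185,-57,90]),(34,[-180,-57,80])):
  R=rot(t,180)
  print(t,p,ik(np.array(p)-C.T@R[:,2]*25,R)[1].round(1))
  plan(p,R,tip=True,s=s)
```

```text
t13.67 tcp [-254.7  -37.4  220.2] tip [-243.5  -35.8  197.9] F(chest) [-0.2   0.38  0.57] M [-0.06  0.44 -0.01] open0.003 g0.0 j [-20.  11. 132.  44.  17.  31.]
30 [-215, -57, 150] [-19.1  21.7 135.4 125.3  10.4 -50.6]
row [0.007 0.077 0.181] [-0.083  0.07   0.004]
31 [-215, -57, 130] [-19.4  26.4 137.8 147.2  16.5 -73.3]
row [-0.024  0.081  0.24 ] [-0.083  0.092  0.004]
33 [-185, -57, 90] [-18.2  35.7 137.2 160.   26.3 -85.5]
row [0.002 0.092 0.404] [-0.083  0.137  0.002]
34 [-180, -57, 80] [-18.1  38.4 137.7 162.1  30.2 -87.8]
row [0.    0.094 0.442] [-0.083  0.159  0.002]
```

Emit:
{"api": "step_arm", "payload": {"steps": [[-0.02,0.08,0.24,-0.08,0.09,0,1],[-0.02,0.08,0.24,-0.08,0.09,0,1],[-0.02,0.08,0.24,-0.08,0.09,0,1],[-0.02,0.08,0.24,-0.08,0.09,0,1],[-0.02,0.08,0.24,-0.08,0.09,0,1],[-0.02,0.08,0.24,-0.08,0.09,0,1],[-0.02,0.08,0.24,-0.08,0.09,0,1],[-0.02,0.08,0.24,-0.08,0.09,0,1]]}}

```text
time_s: 14.33
position: [0.4344, 0.0287, 0.1724]
tcp_rot: [[0.848, -0.006, 0.53], [-0.025, -0.999, 0.028], [0.529, -0.037, -0.848]]
force: [1.1, 1.2, 0.3]
opening: 0.007
grasp_force: 0.0
```

Run:
```python
from k import *
s=here()
for t,p in ((31,[-215,-57,130]),(33,[-185,-57,90]),(34,[-180,-57,80])):
  plan(p,rot(t,180),tip=True,s=s)
```

```text
t14.33 tcp [-223.8  -40.6  172.4] tip [-210.6  -39.4  151.2] F(chest) [1.06 1.21 0.26] M [-0.09  0.49 -0.02] open0.007 g0.0 j [-19.  23. 136. 127.  14. -53.]
row [-0.049  0.057  0.05 ] [-0.059 -0.021  0.007]
row [-0.037  0.065  0.216] [-0.059  0.023  0.006]
row [-0.042  0.066  0.253] [-0.059  0.046  0.006]
```

Emit:
{"api": "step_arm", "payload": {"steps": [[-0.05,0.055,0.05,-0.06,-0.02,0,1],[-0.05,0.055,0.05,-0.06,-0.02,0,1],[-0.05,0.055,0.05,-0.06,-0.02,0,1],[-0.05,0.055,0.05,-0.06,-0.02,0,1],[-0.05,0.055,0.05,-0.06,-0.02,0,1]]}}

```text
time_s: 14.75
position: [0.429, 0.0138, 0.1513]
tcp_rot: [[0.857, -0.029, 0.515], [-0.024, -1.0, -0.016], [0.515, 0.001, -0.857]]
force: [1.2, 0.4, -0.1]
opening: 0.005
grasp_force: 0.0
```

Run:
```python
from k import *
s=here()
for t,p in ((33,[-185,-57,90]),(34,[-180,-57,80]),(36,[-172,-57,73])):
  plan(p,rot(t,180),tip=True,s=s)
```

```text
t14.75 tcp [-228.7  -55.6  151.3] tip [-215.8  -55.6  129.9] F(chest) [ 1.19  0.43 -0.1 ] M [-0.04  0.48 -0.04] open0.005 g0.0 j [-19.  27. 137. 147.  16. -73.]
row [0.017 0.005 0.167] [-0.003  0.044  0.008]
row [0.012 0.005 0.204] [-0.003  0.067  0.008]
row [0.02  0.005 0.238] [-0.003  0.111  0.008]
```

Emit:
{"api": "step_arm", "payload": {"steps": [[0.008,0.005,0.1,0,0.03,0,1],[0.012,0.005,0.17,0,0.06,0,1],[0.02,0.005,0.235,0,0.11,0,1],[0.02,0.005,0.235,0,0.11,0,1],[0.02,0.005,0.235,0,0.11,0,1],[0.02,0.005,0.235,0,0.11,0,1]]}}

```text
time_s: 15.25
position: [0.4693, 0.0114, 0.0944]
tcp_rot: [[0.81, -0.029, 0.586], [-0.023, -1.0, -0.018], [0.586, 0.001, -0.81]]
force: [-0.6, 0.2, 0.3]
opening: 0.005
grasp_force: 0.0
```

Run:
```python
from k import *
s=here()
plan([-164,-57,66],rot(37,180),tip=True,s=s)
c=capture('scene');cv2.imwrite('pics/s3.png',cv2.resize(c['image'][130:280,230:430,::-1],None,fx=4,fy=4,interpolation=cv2.INTER_CUBIC))
```

```text
t15.25 tcp [-188.3  -56.6   94.4] tip [-173.7  -56.5   74.1] F(chest) [-0.65  0.18  0.26] M [-0.09  0.48 -0.03] open0.005 g0.0 j [-18.  41. 137. 163.  34. -89.]
row [0.009 0.001 0.041] [-0.004  0.025  0.008]
```

View pics/s3.png

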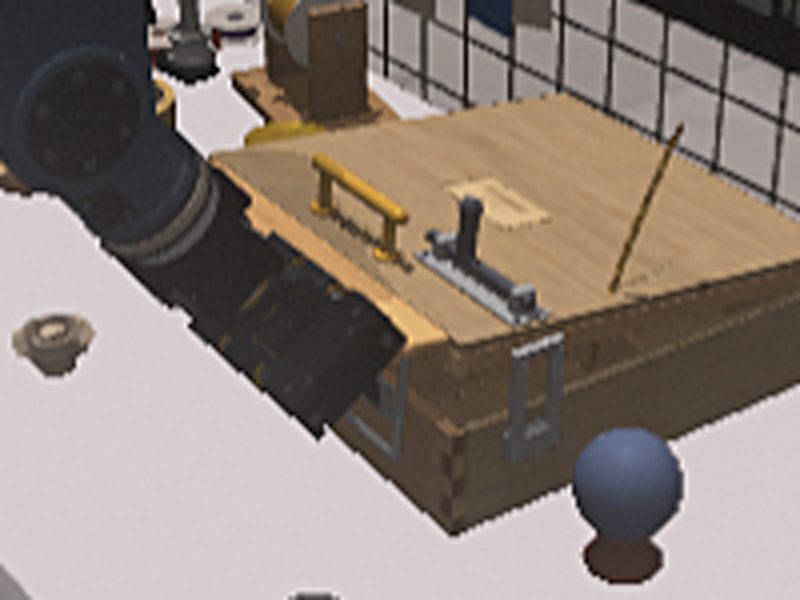

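The fingers are under the lip, right of the paddle and clear of the lip, the bail leg and the rod. I'll go in towards the wall.

Emit:
{"api": "step_arm", "payload": {"steps": [[0.004,0,0.02,0,0.01,0,1],[0.008,0,0.035,0,0.02,0,1],[0.008,0,0.035,0,0.02,0,1],[0.008,0,0.035,0,0.02,0,1]]}}

```text
time_s: 15.63
position: [0.4781, 0.0106, 0.0867]
tcp_rot: [[0.8, -0.029, 0.599], [-0.022, -1.0, -0.019], [0.599, 0.002, -0.8]]
force: [0.0, 1.0, 0.1]
opening: 0.004
grasp_force: 0.0
```

Run:
```python
from k import *
s=here()
plan([-162,-57,66],rot(37,180),tip=True,s=s)
```

```text
t15.63 tcp [-179.5  -57.1   86.7] tip [-164.5  -57.1   66.7] F(chest) [-0.02  0.96  0.12] M [-0.02  0.53  0.01] open0.004 g0.0 j [-18.  43. 137. 164.  37. -90.]
row [ 0.005 -0.     0.007] [-0.003  0.004  0.008]
```

Emit:
{"api": "step_arm", "payload": {"steps": [[-0.001,0,0.007,0,0,0,1],[-0.001,-0.01,0.007,0,0,0,1],[-0.001,-0.02,0.007,0,0,0,1],[-0.001,-0.03,0.007,0,0,0,1],[-0.001,-0.04,0.007,0,0,0,1],[-0.001,-0.05,0.007,0,0,0,1],[-0.001,-0.05,0.007,0,0,0,1]]}}

```text
time_s: 16.22
position: [0.479, 0.0264, 0.0845]
tcp_rot: [[0.801, -0.028, 0.598], [-0.022, -1.0, -0.018], [0.599, 0.002, -0.801]]
force: [-2.4, 0.3, 1.3]
opening: 0.008
grasp_force: 0.0
```

Run:
```python
from k import *
s=here()
plan([-163.5,-32,64.5],rot(37,180),tip=True,s=s)
```

```text
t16.22 tcp [-179.1  -41.3   84.5] tip [-164.2  -41.2   64.5] F(chest) [-2.41  0.26  1.28] M [-0.13  0.47 -0.08] open0.008 g0.0 j [-15.  43. 136. 167.  36. -90.]
row [ 0.002 -0.031  0.001] [-0.004  0.005  0.009]
```

Emit:
{"api": "step_arm", "payload": {"steps": [[-0.002,-0.008,-0.002,0,0,0,1],[-0.002,-0.016,-0.002,0,0,0,1],[-0.002,-0.024,-0.002,0,0,0,1],[-0.002,-0.032,-0.002,0,0,0,1],[-0.002,-0.032,-0.002,0,0,0,1]]}}

```text
time_s: 16.63
position: [0.4787, 0.0357, 0.0845]
tcp_rot: [[0.801, -0.029, 0.598], [-0.022, -1.0, -0.019], [0.599, 0.002, -0.801]]
force: [-0.3, 0.7, -0.0]
opening: 0.006
grasp_force: 0.0
```

Run:
```python
from k import *
s=here()
```

```text
t16.63 tcp [-179.8  -32.    84.5] tip [-164.8  -31.9   64.5] F(chest) [-0.3   0.71 -0.03] M [-0.08  0.45 -0.04] open0.006 g0.0 j [-13.  43. 136. 168.  36. -90.]
```

Emit:
{"api": "step_arm", "payload": {"steps": [[0,-0.008,0,0,0,0,1],[0,-0.016,0,0,0,0,1],[0,-0.024,0,0,0,0,1],[0,-0.032,0,0,0,0,1],[0,-0.032,0,0,0,0,1]]}}

```text
time_s: 17.05
position: [0.4791, 0.0449, 0.0846]
tcp_rot: [[0.8, -0.03, 0.599], [-0.023, -1.0, -0.019], [0.599, 0.002, -0.801]]
force: [-0.3, -2.4, -0.0]
opening: 0.005
grasp_force: 1.2
```

Run:
```python
from k import *
s=here()
```

```text
t17.05 tcp [-179.7  -22.7   84.6] tip [-164.7  -22.7   64.5] F(chest) [-0.23 -2.42 -0.04] M [-0.41  0.6  -0.35] open0.005 g1.2 j [-11.  43. 136. 170.  36. -90.]
```

Emit:
{"api": "step_arm", "payload": {"steps": [[0,-0.007,0,0,0,0,1],[0,-0.014,0,0,0,0,1],[0,-0.021,0,0,0,0,1],[0,-0.028,0,0,0,0,1],[0,-0.028,0,0,0,0,1]]}}

```text
time_s: 17.47
position: [0.4789, 0.0538, 0.0845]
tcp_rot: [[0.801, -0.028, 0.598], [-0.022, -1.0, -0.018], [0.598, 0.002, -0.801]]
force: [-0.9, -1.5, -0.2]
opening: 0.004
grasp_force: 1.0
```

Run:
```python
from k import *
s=here()
```

```text
t17.47 tcp [-180.2  -13.9   84.5] tip [-165.2  -13.8   64.5] F(chest) [-0.89 -1.52 -0.15] M [-0.35  0.6  -0.32] open0.004 g1.0 j [-10.  43. 136. 172.  35. -90.]
```

Emit:
{"api": "step_arm", "payload": {"steps": [[0,-0.007,0,0,0,0,1],[0.001,-0.014,0.001,0,0,0,1],[0.001,-0.021,0.001,0,0,0,1],[0.001,-0.028,0.001,0,0,0,1],[0.001,-0.028,0.001,0,0,0,1]]}}

```text
time_s: 17.88
position: [0.4796, 0.0622, 0.0844]
tcp_rot: [[0.801, -0.028, 0.598], [-0.021, -1.0, -0.018], [0.598, 0.002, -0.801]]
force: [-1.3, -1.6, 0.6]
opening: 0.01
grasp_force: 0.8
```

Run:
```python
from k import *
s=here()
```

```text
t17.88 tcp [-179.8   -5.5   84.4] tip [-164.9   -5.4   64.4] F(chest) [-1.22 -1.69  0.64] M [-0.26  0.69 -0.21] open0.010 g0.8 j [ -8.  43. 135. 173.  35. -90.]
```

Emit:
{"api": "step_arm", "payload": {"steps": [[0,-0.005,0,0,0,0,1],[0,-0.01,0,0,0,0,1],[0,-0.015,0,0,0,0,1],[0,-0.02,0,0,0,0,1],[0,-0.02,0,0,0,0,1]]}}

```text
time_s: 18.3
position: [0.4779, 0.067, 0.0837]
tcp_rot: [[0.804, -0.034, 0.594], [-0.026, -0.999, -0.021], [0.594, 0.001, -0.804]]
force: [-4.5, -8.0, 0.7]
opening: 0.008
grasp_force: 3.9
```

Run:
```python
from k import *
s=here()
```

```text
t18.30 tcp [-181.7   -0.7   83.7] tip [-166.8   -0.7   63.6] F(chest) [-4.22 -8.16  0.72] M [-1.08  1.13 -0.81] open0.008 g3.9 j [ -7.  43. 135. 175.  35. -90.]
```

Emit:
{"api": "step_arm", "payload": {"steps": [[0,-0.003,0,0,0,0,1],[0.002,-0.005,0.001,0,0,0,1],[0.002,-0.005,0.001,0,0,0,1]]}}

```text
time_s: 18.55
position: [0.478, 0.0677, 0.0837]
tcp_rot: [[0.805, -0.037, 0.593], [-0.029, -0.999, -0.023], [0.593, 0.001, -0.805]]
force: [-5.6, -11.3, -0.3]
opening: 0.003
grasp_force: 5.6
```

Run:
```python
from k import *
s=here()
```

```text
t18.55 tcp [-1.816e+02 -1.000e-01  8.370e+01] tip [-1.668e+02 -1.000e-01  6.350e+01] F(chest) [ -5.18 -11.52  -0.29] M [-1.56  1.24 -1.26] open0.003 g5.6 j [ -7.  43. 135. 175.  34. -90.]
```

Emit:
{"api": "step_arm", "payload": {"steps": [[0,0.012,0,0,0,0,1],[-0.004,0.024,-0.004,0,0,0,1],[-0.01,0.03,-0.03,0,-0.02,0,1],[-0.01,0.03,-0.03,0,-0.02,0,1]]}}

```text
time_s: 18.88
position: [0.4728, 0.0603, 0.0906]
tcp_rot: [[0.809, -0.029, 0.587], [-0.022, -1.0, -0.018], [0.587, 0.002, -0.81]]
force: [-0.3, 0.5, -0.2]
opening: 0.006
grasp_force: 0.0
```

Run:
```python
from k import *
s=here()
plan([-185,-10,90],rot(33,180),tip=True,s=s)
plan([-220,-10,130],rot(30,180),tip=True,s=s)
```

```text
t18.88 tcp [-186.5   -7.6   90.6] tip [-171.9   -7.6   70.4] F(chest) [-0.29  0.53 -0.16] M [-0.09  0.45 -0.01] open0.006 g0.0 j [ -9.  42. 136. 173.  33. -90.]
row [ 0.007  0.008 -0.079] [-0.003 -0.066  0.009]
row [-0.005  0.007 -0.255] [-0.003 -0.132  0.009]
```

Emit:
{"api": "step_arm", "payload": {"steps": [[0.003,0.008,-0.04,0,-0.03,0,1],[0.007,0.008,-0.08,0,-0.06,0,1],[0,0.008,-0.16,0,-0.1,0,1],[-0.005,0.008,-0.25,0,-0.13,0,1],[-0.005,0.008,-0.25,0,-0.13,0,1],[-0.005,0.008,-0.25,0,-0.13,0,1],[-0.005,0.008,-0.25,0,-0.13,0,1]]}}

```text
time_s: 19.47
position: [0.4288, 0.0594, 0.15]
tcp_rot: [[0.864, -0.029, 0.503], [-0.024, -1.0, -0.016], [0.503, 0.002, -0.864]]
force: [0.0, 0.4, -0.2]
opening: 0.004
grasp_force: 0.0
```

Run:
```python
from k import *
s=here()
plan([-270,-10,260],rot(15,180),tip=True,s=s)
print(ik([-270,-10,260],rot(15,180)),ik([-270,-10,260],rot(0,180)))
c=capture('scene');cv2.imwrite('pics/s4.png',cv2.resize(c['image'][150:250,270:370,::-1],None,fx=6,fy=6,interpolation=cv2.INTER_CUBIC))
```

```text
t19.47 tcp [-230.5  -10.1  150. ] tip [-217.9  -10.   128.4] F(chest) [ 0.04  0.36 -0.19] M [-0.07  0.5  -0.  ] open0.004 g0.0 j [-10.  27. 136. 162.  13. -80.]
row [ 0.092 -0.    -0.464] [-0.001 -0.338  0.009]
(1, array([ -8.89935468,   6.40684214, 120.90365953,   2.89327673,
        37.82776907,  81.15580098])) (1, array([ -7.61440097,  11.35429416, 111.99550238,   0.        ,
        56.65020346,  84.49481995]))
```

View pics/s4.png

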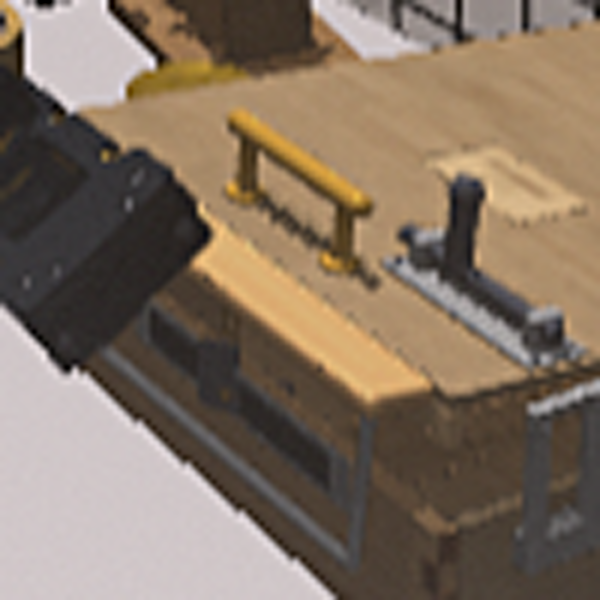

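The paddle at crop (218,375) now lies over to the left against the wall. I'll retreat upward and unflip the wrist.

Emit:
{"api": "step_arm", "payload": {"steps": [[0.05,0.1,-0.25,0,-0.15,0,0],[0.09,0.1,-0.46,0,-0.33,0,0],[0.09,0.1,-0.46,0,-0.33,0,0],[0.09,0.1,-0.46,0,-0.33,0,0],[0.09,0.1,-0.46,0,-0.33,0,0],[0.09,0.1,-0.46,0,-0.33,0,0],[0.09,0.1,-0.46,0,-0.33,0,0],[0.09,0.1,-0.46,0,-0.33,0,0]]}}

```text
time_s: 20.18
position: [0.4341, 0.1075, 0.19]
tcp_rot: [[0.881, 0.059, 0.469], [-0.027, -0.984, 0.175], [0.472, -0.166, -0.866]]
force: [-0.3, 1.1, -0.0]
opening: 0.476
grasp_force: 0.0
```

Run:
```python
from k import *
s=here()
plan([-150,2,245],rot(-7,90),s=s)
plan([-220,2,260],rot(0,180),s=s)
```

```text
t20.18 tcp [-226.9   38.2  190. ] tip [-215.4   42.9  168.4] F(chest) [-0.3   1.05 -0.03] M [-0.19  0.49  0.04] open0.476 g0.0 j [-10.  19. 131.  78.  15.   5.]
row [ 0.312  0.112 -0.063] [ 0.421 -0.787 -1.846]
row [ 0.13   0.082 -0.214] [-0.238 -0.623  0.066]
```

Emit:
{"api": "step_arm", "payload": {"steps": [[0.13,0.08,-0.21,-0.24,-0.62,0.06,0],[0.13,0.08,-0.21,-0.24,-0.62,0.06,0],[0.13,0.08,-0.21,-0.24,-0.62,0.06,0],[0.13,0.08,-0.21,-0.24,-0.62,0.06,0],[0.13,0.08,-0.21,-0.24,-0.62,0.06,0],[0.13,0.08,-0.21,-0.24,-0.62,0.06,0],[0.13,0.08,-0.21,-0.24,-0.62,0.06,0],[0.13,0.08,-0.21,-0.24,-0.62,0.06,0]]}}

```text
time_s: 20.85
position: [0.4404, 0.0698, 0.2608]
tcp_rot: [[0.999, -0.03, 0.034], [-0.03, -0.999, 0.009], [0.033, -0.01, -0.999]]
force: [0.4, -0.1, -1.2]
opening: 0.501
grasp_force: 0.0
```

Run:
```python
from k import *
s=here()
plan([-150,2,245],rot(-7,90),s=s)
```

```text
t20.85 tcp [-219.3    0.7  260.8] tip [-218.5    1.   235.9] F(chest) [ 0.37 -0.11 -1.24] M [-0.    0.22 -0.03] open0.501 g0.0 j [ -6.  15. 107.   1.  57.  85.]
row [ 0.229 -0.002  0.06 ] [ 0.145 -0.165 -1.988]
```

Emit:
{"api": "step_arm", "payload": {"steps": [[0.2,0,0,0,0,-1,0],[0.2,0,0,0,0,-1,0],[0.2,0,0,0,0,-1,0],[0.2,0,0,0,0,-1,0],[0.2,0,0,0,0,-1,0],[0.2,0,0,0,0,-1,0],[0.2,0,0,0,0,-1,0]]}}

```text
time_s: 21.43
position: [0.4995, 0.0701, 0.2605]
tcp_rot: [[0.721, 0.692, 0.033], [0.692, -0.722, 0.015], [0.034, 0.012, -0.999]]
force: [-0.1, -0.1, 0.2]
opening: 0.5
grasp_force: 0.0
```

Emit:
{"api": "step_arm", "payload": {"steps": [[0,0,0,0,0,-1,0],[0,0,0,0,0,-1,0],[0,0,0,0,0,-1,0],[0,0,0,0,0,-1,0],[0,0,0,0,0,-1,0],[0,0,0,0,0,-1,0],[0,0,0,0,0,-1,0]]}}

```text
time_s: 22.02
position: [0.4995, 0.0701, 0.2607]
tcp_rot: [[0.02, 0.999, 0.033], [1.0, -0.021, 0.015], [0.016, 0.033, -0.999]]
force: [0.6, 0.2, 0.2]
opening: 0.498
grasp_force: 0.0
```

Run:
```python
from k import *
s=here()
th=.115
hx=160-290*np.cos(th)+55*np.sin(th);hz=75+290*np.sin(th)+55*np.cos(th);print(hx,hz)
R=rot(-6.5,90)
plan(np.array([hx,0,hz])-C.T@R[:,2]*60,R,s=s)
plan(np.array([hx,0,hz])-C.T@R[:,2]*8,R,s=s)
for d_ in (20,40,50,60,70):
    t=np.radians(d_);x=160-290*np.cos(t)+55*np.sin(t);z=75+290*np.sin(t)+55*np.cos(t)
    for k in (0.5,.75,1): 
        R=rot(-d_*k,90);print(d_,k,np.round([x,z]),ik(np.array([x,0,z])-C.T@R[:,2]*8,R)[1].round(0))
```

```text
t22.02 tcp [-160.2    3.1  260.7] tip [-159.4    3.5  235.7] F(chest) [0.55 0.24 0.24] M [-0.13  0.05 -0.01] open0.498 g0.0 j [ -5.  19. 100.   1.  59.  -5.]
-121.77341958947108 162.91325277144438
row [-0.015  0.146  0.132] [ 0.186 -0.02   0.02 ]
row [-0.017  0.121  0.303] [ 0.186 -0.02   0.02 ]
20 0.5 [-94. 226.] [-5. 31. 84. -0. 75. -2.]
20 0.75 [-94. 226.] [-4. 33. 80. -1. 81. -2.]
20 1 [-94. 226.] [-4. 35. 77. -1. 88. -2.]
40 0.5 [-27. 304.] [ -4.  37.  61.  -1. 102.  -2.]
40 0.75 [-27. 304.] [ -4.  42.  54.  -1. 114.  -2.]
40 1 [-27. 304.] [ -4.  47.  47.  -2. 126.  -2.]
50 0.5 [ 16. 333.] [ -4.  43.  46.  -1. 116.  -2.]
50 0.75 [ 16. 333.] [ -4.  50.  36.  -1. 131.  -2.]
50 1 [ 16. 333.] [ -4.  57.  27.  -2. 146.  -3.]
60 0.5 [ 63. 354.] [ -4.  51.  28.  -1. 131.  -2.]
60 0.75 [ 63. 354.] [ -4.  61.  11.  -3. 153.  -3.]
60 1 [ 63. 354.] [ -4.  76. -16. -76. 179. -77.]
70 0.5 [112. 366.] [ -4.  68. -10.  -3. 158.  -4.]
70 0.75 [112. 366.] [ -4.  74. -16. -12. 174. -13.]
70 1 [112. 366.] [  -4.   79.  -16.  191.  173. -169.]
```

Emit:
{"api": "step_arm", "payload": {"steps": [[-0.015,0.145,0.05,0.18,-0.02,0.02,0],[-0.015,0.145,0.1,0.18,-0.02,0.02,0],[-0.015,0.145,0.13,0.18,-0.02,0.02,0],[-0.015,0.145,0.13,0.18,-0.02,0.02,0],[-0.015,0.145,0.13,0.18,-0.02,0.02,0]]}}

```text
time_s: 22.43
position: [0.5436, 0.065, 0.2237]
tcp_rot: [[0.041, 0.993, -0.108], [0.999, -0.04, 0.004], [-0.0, -0.108, -0.994]]
force: [0.0, -0.4, -0.2]
opening: 0.504
grasp_force: 0.0
```

Run:
```python
from k import *
s=here()
R=rot(-6.5,90)
plan(np.array([-121.8,0,163])-C.T@R[:,2]*14,R,s=s)
a=capture("top")
print([ (C.T@(onz(a,420,r,0)-O)*1000).round() for r in (88,92)])
```

```text
t22.43 tcp [-116.    -0.4  223.7] tip [-118.7   -0.4  198.8] F(chest) [ 0.02 -0.36 -0.2 ] M [-0.08 -0.02 -0.01] open0.504 g0.0 j [-5. 28. 91. -0. 67. -2.]
row [0.001 0.003 0.156] [ 0.007 -0.    -0.007]
[array([ 207., -257.,    0.]), array([ 196., -257.,    0.])]
```

Emit:
{"api": "step_arm", "payload": {"steps": [[0,0.003,0.08,0,0,0,0],[0,0.003,0.155,0,0,0,0],[0,0.003,0.155,0,0,0,0],[0,0.003,0.155,0,0,0,1],[0,0.003,0.155,0,0,0,1],[0,0.003,0.155,0,0,0,1],[0,0.003,0.155,0,0,0,1],[0,0.003,0.155,0,0,0,1]]}}

```text
time_s: 23.15
position: [0.5416, 0.0648, 0.1804]
tcp_rot: [[0.041, 0.994, -0.1], [0.999, -0.041, 0.003], [-0.001, -0.1, -0.995]]
force: [0.8, 0.7, -0.4]
opening: 0.206
grasp_force: 0.0
```

Run:
```python
from k import *
s=here()
```

```text
t23.15 tcp [-117.9   -0.6  180.4] tip [-120.4   -0.7  155.5] F(chest) [ 0.79  0.71 -0.44] M [-0.06 -0.05  0.07] open0.206 g0.0 j [-5. 31. 93. -0. 61. -2.]
```

Emit:
{"api": "step_arm", "payload": {"steps": [[0,-0.003,0.014,0,0,0,0],[0,-0.003,0.014,0,0,0,1],[0,-0.003,0.014,0,0,0,1],[0,-0.003,0.014,0,0,0,1],[0,-0.003,0.014,0,0,0,1],[0,-0.003,0.014,0,0,0,1]]}}

```text
time_s: 23.65
position: [0.5397, 0.0649, 0.175]
tcp_rot: [[0.041, 0.994, -0.102], [0.999, -0.041, 0.003], [-0.001, -0.102, -0.995]]
force: [-0.2, 0.4, -0.4]
opening: 0.114
grasp_force: 30.0
```

Run:
```python
from k import *
s=here()
g=np.array(s["position"]);R0=np.array(s["tcp_rot"])
# lid angle now assumed th0 ; waypoints of TCP keeping bar offset fixed in tool
off=R0.T@(w([-121.8,C.T[1]@(g-O)*1000,163])-g);print("bar in tool mm",(off*1000).round(1))
B=lambda t:np.array([160-290*np.cos(t)+55*np.sin(t),75+290*np.sin(t)+55*np.cos(t)])
for t,tl in ((8,6),(9,6),(10,6),(15,7),(20,8),(25,9),(30,10),(35,11),(40,12),(45,13.5),(50,15),(53,16)):
    db=B(np.radians(t))-B(np.radians(6.6));R=rot(-tl,90)
    tgt=g+R0@off+C@np.array([db[0],0,db[1]])/1000-R@off
    print(t,(R0.T@(tgt-g)/.3).round(3),(Ro.from_matrix(R0.T@R).as_rotvec(degrees=True)/45).round(3))
```

```text
t23.65 tcp [-119.9   -0.7  175. ] tip [-122.4   -0.7  150.2] F(chest) [-0.19  0.35 -0.38] M [-0.14 -0.06 -0.02] open0.114 g30.0 j [-5. 32. 94. -0. 60. -2.]
bar in tool mm [ 0.  -0.7 12.2]
8 [ 0.     0.005 -0.023] [ 0.003  0.001 -0.007]
9 [ 0.     0.009 -0.04 ] [ 0.003  0.001 -0.007]
10 [ 0.     0.013 -0.057] [ 0.003  0.001 -0.007]
15 [ 0.     0.04  -0.139] [ 0.025  0.001 -0.007]
20 [ 0.     0.073 -0.218] [ 0.047  0.    -0.007]
25 [ 0.     0.113 -0.294] [ 0.069  0.    -0.007]
30 [ 0.001  0.16  -0.367] [ 0.092  0.    -0.007]
35 [ 0.001  0.213 -0.435] [ 0.114  0.    -0.007]
40 [ 0.001  0.271 -0.498] [ 0.136  0.    -0.007]
45 [ 0.002  0.335 -0.556] [ 0.169  0.    -0.007]
50 [ 0.002  0.404 -0.608] [ 0.203  0.    -0.007]
53 [ 0.002  0.448 -0.637] [ 0.225 -0.    -0.007]
```

Emit:
{"api": "step_arm", "payload": {"steps": [[0,0.001,-0.005,0,0,0,1],[0,0.002,-0.01,0,0,0,1],[0,0.003,-0.015,0,0,0,1],[0,0.003,-0.015,0,0,0,1]]}}

```text
time_s: 23.98
position: [0.541, 0.0648, 0.1791]
tcp_rot: [[0.041, 0.994, -0.103], [0.999, -0.041, 0.003], [-0.001, -0.103, -0.995]]
force: [2.2, -0.6, -8.8]
opening: 0.113
grasp_force: 30.0
```

Run:
```python
from k import *
s=here()
```

```text
t23.98 tcp [-118.6   -0.7  179.1] tip [-121.2   -0.7  154.2] F(chest) [ 2.22 -0.52 -8.84] M [-0.1  -0.34  0.03] open0.113 g30.0 j [-5. 31. 93. -0. 61. -2.]
```

Emit:
{"api": "step_arm", "payload": {"steps": [[0,0.001,-0.003,0,0,0,1],[0,0.001,-0.006,0,0,0,1],[0,0.001,-0.006,0,0,0,1]]}}

```text
time_s: 24.23
position: [0.5417, 0.0648, 0.1813]
tcp_rot: [[0.041, 0.994, -0.102], [0.999, -0.041, 0.003], [-0.001, -0.102, -0.995]]
force: [2.2, 0.7, -8.9]
opening: 0.114
grasp_force: 30.0
```

Run:
```python
from k import *
s=here()
```

```text
t24.23 tcp [-117.9   -0.7  181.3] tip [-120.4   -0.7  156.4] F(chest) [ 2.18  0.77 -8.89] M [-0.09 -0.33  0.05] open0.114 g30.0 j [-5. 31. 93. -0. 61. -2.]
```

Emit:
{"api": "step_arm", "payload": {"steps": [[0,0.002,-0.008,0,0,0,1],[0,0.005,-0.018,0,0,0,1],[0,0.009,-0.036,0,0,0,1],[0,0.016,-0.057,0.005,0,0,1],[0,0.022,-0.078,0.01,0,0,1],[0,0.029,-0.098,0.016,0,0,1],[0,0.036,-0.118,0.022,0,0,1]]}}

```text
time_s: 24.82
position: [0.5562, 0.0642, 0.2161]
tcp_rot: [[0.041, 0.992, -0.12], [0.999, -0.041, 0.004], [-0.001, -0.12, -0.993]]
force: [2.6, -0.9, -10.1]
opening: 0.114
grasp_force: 30.0
```

```bash
cat > wp.py <<'E'
from k import *
import sys
s=here()
g=np.array(s["position"]);R0=np.array(s["tcp_rot"]);gc=C.T@(g-O)*1000
B=lambda t:np.array([160-290*np.cos(t)+55*np.sin(t),75+290*np.sin(t)+55*np.cos(t)])
off=np.array([0,-.0007,.0122]);b=C.T@(R0@off)*1000+gc
t0=np.degrees(np.arctan2(b[2]-75,160-b[0])-np.arctan2(55,290));print("lid angle %.1f"%t0,"radius %.1f"%np.hypot(b[2]-75,160-b[0]))
for t,tl in ((15,7),(20,8),(25,9),(30,10),(35,11),(40,12),(45,13.5),(50,15),(53,16),(55,16)):
    if t<t0: continue
    db=B(np.radians(t))-B(np.radians(t0));R=rot(-tl,90)
    tgt=g+R0@off+C@np.array([db[0],0,db[1]])/1000-R@off
    print(t,(R0.T@(tgt-g)/.3).round(3),(Ro.from_matrix(R0.T@R).as_rotvec(degrees=True)/45).round(3))
E
python3 wp.py
```

```text
t24.82 tcp [-103.4   -0.7  216.1] tip [-106.4   -0.7  191.3] F(chest) [  2.68  -0.83 -10.07] M [-0.1  -0.52 -0.01] open0.114 g30.0 j [-5. 30. 89. -0. 68. -2.]
lid angle 15.2 radius 295.2
20 [ 0.     0.031 -0.077] [ 0.025  0.    -0.007]
25 [ 0.     0.07  -0.154] [ 0.047  0.    -0.007]
30 [ 0.001  0.115 -0.227] [ 0.07   0.    -0.007]
35 [ 0.001  0.167 -0.296] [ 0.092  0.    -0.007]
40 [ 0.001  0.224 -0.36 ] [ 0.114  0.    -0.007]
45 [ 0.001  0.287 -0.419] [ 0.147  0.    -0.007]
50 [ 0.002  0.356 -0.473] [ 0.181  0.    -0.007]
53 [ 0.002  0.399 -0.502] [ 0.203 -0.    -0.007]
55 [ 0.002  0.428 -0.52 ] [ 0.203 -0.    -0.007]
```

The catch is free: the lid is at 15° and the radius agrees with the hinge geometry. I'll keep raising it.

Emit:
{"api": "step_arm", "payload": {"steps": [[0,0.015,-0.038,0.012,0,0,1],[0,0.031,-0.077,0.025,0,0,1],[0,0.05,-0.115,0.036,0,0,1],[0,0.07,-0.154,0.047,0,0,1],[0,0.092,-0.19,0.058,0,0,1],[0,0.115,-0.227,0.07,0,0,1],[0,0.14,-0.262,0.08,0,0,1],[0,0.167,-0.296,0.092,0,0,1]]}}

```text
time_s: 25.48
position: [0.615, 0.062, 0.2975]
tcp_rot: [[0.041, 0.98, -0.195], [0.999, -0.04, 0.007], [-0.001, -0.196, -0.981]]
force: [0.3, 0.2, -10.7]
opening: 0.114
grasp_force: 30.0
```

```bash
python3 wp.py
```

```text
t25.48 tcp [-44.4  -0.9 297.5] tip [-49.3  -0.9 273. ] F(chest) [  0.33   0.19 -10.67] M [-0.12 -0.27  0.01] open0.114 g30.0 j [-4. 32. 72. -0. 88. -2.]
lid angle 34.7 radius 295.7
35 [ 0.     0.003 -0.004] [-0.006 -0.    -0.007]
40 [ 0.     0.055 -0.073] [ 0.016 -0.    -0.007]
45 [ 0.001  0.114 -0.137] [ 0.049 -0.    -0.007]
50 [ 0.001  0.177 -0.195] [ 0.083 -0.    -0.007]
53 [ 0.001  0.218 -0.228] [ 0.105 -0.    -0.007]
55 [ 0.001  0.246 -0.248] [ 0.105 -0.    -0.007]
```

Emit:
{"api": "step_arm", "payload": {"steps": [[0,0.028,-0.038,0.008,0,0,1],[0,0.055,-0.073,0.016,0,0,1],[0,0.084,-0.105,0.032,0,0,1],[0,0.114,-0.137,0.049,0,0,1],[0,0.145,-0.166,0.065,0,0,1],[0,0.177,-0.195,0.083,0,0,1],[0,0.218,-0.228,0.105,0,0,1],[0,0.246,-0.248,0.105,0,0,1]]}}

```text
time_s: 26.15
position: [0.7009, 0.0588, 0.3567]
tcp_rot: [[0.041, 0.959, -0.28], [0.999, -0.039, 0.011], [-0.001, -0.28, -0.96]]
force: [-4.4, -0.1, -6.4]
opening: 0.113
grasp_force: 30.0
```

```bash
python3 wp.py
```

```text
t26.15 tcp [ 41.4  -1.1 356.7] tip [ 34.4  -1.  332.7] F(chest) [-4.43 -0.22 -6.35] M [-0.05  0.49  0.  ] open0.113 g30.0 j [ -4.  40.  48.  -1. 108.  -2.]
lid angle 54.8 radius 296.7
55 [ 0.     0.002 -0.002] [-0.006 -0.001 -0.007]
```

Emit:
{"api": "step_arm", "payload": {"steps": [[0,0,0,0,0,0,0.6],[0,0,0,0,0,0,0.6],[0,0,0,0,0,0,0.6],[0,0,0,0,0,0,0.6],[0,0,-0.05,0,0,0,0.6],[0,0,-0.15,0,0,0,0.6],[0,0,-0.25,0,0,0,0.6],[0,0,-0.25,0,0,0,0.6]]}}

```text
time_s: 26.82
position: [0.7248, 0.0574, 0.4363]
tcp_rot: [[0.041, 0.965, -0.258], [0.999, -0.04, 0.009], [-0.002, -0.258, -0.966]]
force: [-0.6, 0.4, 0.9]
opening: 0.2
grasp_force: 0.0
```

Run:
```python
from k import *
s=here()
c=capture('scene');cv2.imwrite('pics/s5.png',c['image'][:,:,::-1])
```

```text
t26.82 tcp [ 65.4  -1.6 436.3] tip [ 58.9  -1.6 412.1] F(chest) [-0.66  0.38  0.9 ] M [-0.1  -0.09  0.05] open0.200 g0.0 j [ -4.  41.  35.  -1. 119.  -2.]
```

View pics/s5.png

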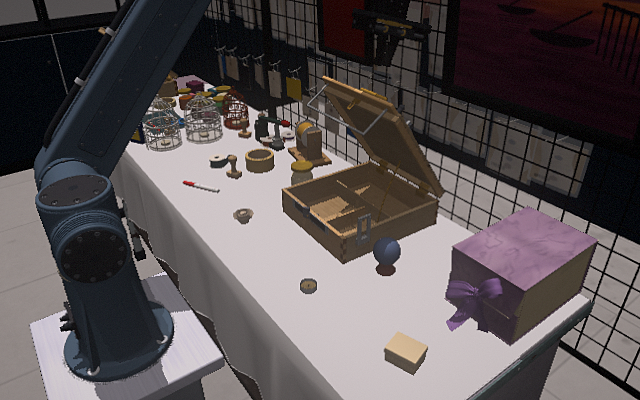

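The lid stands open at about 55°, with its top edge at (325,80). The ball (387,250), tealight (308,286), rose (243,214) and jar (302,170) haven't moved, and the gripper is clear.

```bash
python3 -c "
from rig import *
print(hand_in())"
```

```text
the job is handed in; nothing more can be done
None
```

The job is handed in: the bolt was drawn to its stop, the catch was pushed left to its stop (peak reading about 13 N), and the lid stands open at about 55° with the gripper clear and the bystanders where they were.

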